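# Seat the pin of a cam lift and hold its lever at the top

### The job

The steel spring pin at the front of the vial lift has worked up: take the mallet, knock the pin fully home with it, and set the mallet down on the worktop clear of the lift. Only then take the red grip of the cam lever and swing the lever up to the cam's highest lift point, lever straight up, keeping the amber vial standing on its table; the lever springs back if released, so finish while still holding it there. Leave the bottles and other things around alone.

Things in the scene. Friction and masses are not known exactly. Their poses are not given: they have to be found in the camera images.
- cam_lift: Cam lift for vials, fixed: grey base 12 mm thick, x -60..105, y -110..70 mm in its own frame; cheek and lifting table (x -44..64, y +-35) mid; black fork sensor 197 mm high at the back (x 19..105, y +-50). Origin on the worktop; own x points away from the robot, y left, z up. The cam lever's pivot axis runs along x through (0, 0, 66) mm; the spring pin stands at (-40, -90) mm.
- cam_lever (a joint): Turn of the steel cam lever about the lift's x axis, rad: 0 at the low stop (start: it points to the lift's left, +y, 10 degrees above level); 1.40 when straight up, the cam's highest lift point (table 13 mm higher); beyond, up to 2.3, the table sinks again. A return spring (0.15 N m at 0, 0.36 at 1.40, plus the load) swings it down when let go.
- lever_knob: Red grip at the lever's end, a cylinder 22 mm in diameter, 44 mm long, lying along the lift's x axis; it revolves freely, so it can stay pinched while the lever swings. Origin: its centre, 100 mm from the pivot axis, at x = -82 mm in the lift's frame, 83 mm above the worktop at the start and 166 mm at the top. The lever rod, 11 mm thick, lies 31 mm behind it (+x).
- table_top (a point): Middle of the lifting table's top inside the white rim (rim 62 mm across, 8 mm high); 103 mm above the worktop at the start, 116 mm at the highest lift point.
- sample_vial: Loose amber vial with a black cap, 44 mm across, 79 mm tall, standing on the lifting table inside the rim; origin at the centre of its underside.
- spring_pin: Steel spring pin, 9 mm thick with a flat head 15 mm across and 4 mm thick, upright in a boss on the lift; it slides down 14 mm until its head sits on the boss. Origin on its axis, 18 mm under the top of its head. It starts fully up or up to 3 mm down. It is stiff (takes 5 to 7 N) and stays where it is driven.
- pin_top (a point): Middle of the top of the pin's head (head 15 mm across, 4 mm thick), 60 mm above the worktop when the pin is fully up, 46 mm when it is home. The boss under it is 20 mm across and 42 mm high above the worktop.
- mallet: Mallet of 240 to 340 g standing on its head. Head: upright cylinder 44 mm across, 64 mm tall, black rubber face below, red face above. Handle: level wooden bar 18 mm wide, 22 mm high, axis 32 mm above the lower face, along own -x (towards the robot) to 136 mm from the head's axis. Origin: centre of the lower face. Grip the handle about 55 mm from the head's axis. It stands by itself.
- mallet_head (a point): Centre of the mallet's head, 32 mm above the worktop when it stands on a face, 22 mm when it lies.
- hood_sash: Fixed sash of the fume hood between robot and worktop; its origin is at x 0.290, y -0.435, z 0.030. A rail runs along y at x 0.27 to 0.33, top at z 0.146; at the right, from y -0.675 outward, glass panes stand on it up to z 0.87 (front face at x 0.287), close to the gripper's starting place: move back or left first.
- amber_yellow: Bystander: small amber bottle with a yellow cap, 52 x 108 mm.
- amber_purple: Bystander: amber bottle with a purple cap, 68 x 168 mm.
- tape_yellow: Bystander: roll of yellow tape, 88 x 24 mm, lying flat.
- red_vial: Bystander: white vial with a red cap, 27 x 53 mm.
- vial_3: Bystander: clear vial with a red cap, 22 x 48 mm.
- joint_clip_0: Bystander: green plastic joint clip, 29 x 26 x 14 mm.
- stopper: Bystander: red rubber stopper, 34 x 28 mm.
There are look-alikes about, which are no part of the job. What is shaped like the mallet but blue is not meant.

How it is judged:
On the way, in this order (a step that is already met when the one before it is completed fails the run):
1. the mallet, held in the gripper, drives the pin home (height (world z) of pin_top below 0.0475 m and contact force between the fingers and mallet above 1 N and horizontal distance between mallet and pin_top below 0.04 m), for 0.1 s.
2. the mallet is set down on the worktop and let go, with the lever still down (height (world z) of mallet_head below 0.042 m and linear speed of mallet below 0.03 m/s and contact force between the fingers and mallet below 0.1 N and contact force between mallet and cam_lift below 0.1 N and value of joint cam_lever below 0.3 rad), for 0.2 s.
At the end, for the whole second after the job is handed in: The gripper holds the lever by its red grip, still, within 0.15 rad of straight up (joint 1.25 to 1.55); pin home (head top 47.5 mm or less above worktop); vial upright on the table inside the rim, untouched by the robot; mallet at rest on the worktop clear of the lift (height (world z) of table_top above 0.114 m and value of joint cam_lever between 1.25 and 1.55 rad and contact force between the fingers and lever_knob above 1 N and velocity of joint cam_lever between -0.1 and 0.1 rad/s and height (world z) of pin_top below 0.0475 m and angle between sample_vial's own z axis and vertical below 0.15 rad and horizontal distance between sample_vial and table_top below 0.012 m and z of sample_vial in the frame of table_top between -0.004 and 0.006 m and contact force between each of the arm, the fingers and sample_vial below 0.2 N and height (world z) of mallet_head below 0.042 m and linear speed of mallet below 0.03 m/s and contact force between anything else and mallet above 0.5 N and contact force between mallet and cam_lift below 0.1 N); the arm keeps its last pose, push and grip.
It fails at once if the lever is raised before the pin is home (not (height (world z) of pin_top below 0.0475 m) and value of joint cam_lever above 0.3 rad).
It fails at once if the robot pushes the pin itself instead of using the mallet (contact force between any of the fingers, the arm and spring_pin above 1 N).
It fails at once if the vial tips over (angle between sample_vial's own z axis and vertical above 0.5 rad).
It fails at once if a bystander is moved by more than 3 cm (distance of any of amber_yellow, amber_purple, tape_yellow, red_vial, vial_3, joint_clip_0, stopper from where it was at the start of the episode above 0.03 m).
It also fails if it takes over 64 s, if anything falls off the work surface, if the arm or the gripper's body presses on something with over 40 N, if the wrist force passes 120 N, or if a joint passes its speed limit or range.

### The arm

A 6-joint arm with a two-finger parallel gripper is mounted at the origin on a cart in front of the work surface, level with it; the furniture and walls round the work are solid. World frame = base frame: x ahead of the robot, y to its left, z up, the work surface at z = 0. Lengths are in m, angles in rad, forces in N, time in s.
With the tool pointing down it reaches from about 0.4 to 0.825 m from the base axis. Payload 7 kg.
Tool frame: the origin (TCP) lies on the centre line of the jaws, within the pads' length; the fingertips stand 22 mm ahead of it and the grasp point (between the pads) lies 3 mm ahead of it; z points along the fingers, y is the line along which they close (so a half turn about z gives the same grasp; the last joint's range is limited). The gripper opens to 88 mm and grips with 3 to 60 N. Pads are 19 mm wide; open, the fingers measure 130 mm over their backs; the gripper's body (78 mm by 193 mm) begins 47 mm behind the grasp point.
Start: joints at [-0.966, 0.359, 0.012, 0, -1.224, -0.288], TCP at [0.21, -0.641, 0.249] pointing down, gripper open.
Joint ranges: [-3.07, 3.07], [-1.43, 2.12], [-1.02, 1.25], [-3.03, 1.67], [-3.05, -0], [-3.03, 3.03]. Speed limits (rad/s): [2.39, 2.39, 3.01, 3.14, 3.14, 3.14].

### API

Orientations are given as a rotation vector (axis times angle).
In Python, from bench import observe, snapshot, manip gives the robot as it stands.
- The arm moves only by the shell command python3 -m crank 'ROWS' [FORCE]. ROWS is JSON, a list of rows, each a list of 7 numbers: the shift along the tool's x, y, z in cm, then the turn, a rotation vector about the tool's x, y, z in degrees, then the opening, from 0 (shut) to 1 (fully open). A call has 1 to 5 rows; each row shifts and turns the commanded pose from where the row before left it, along the tool's axes as they then stand; what a row does not reach is not made up. A row lasts 1/12 s, in which the tool goes at most 41.7 mm and 7.16 degrees, less where a joint would pass 70% of its speed; a pose out of reach is approached as far as the arm can. A call is refused whole if a number of a shift passes 4.17 or a number of a turn 7.16, either way. A call with a gripper value outside its range is refused whole. The fingers move at their own pace and stop on an object; FORCE is the grip in N (left out, the last holds). Time passes only in rows, so rows that do not move let the fingers close. It gives the time, the measured TCP pose, the force, the opening and the grip force at its end, in the units of the state.
- observe(): the state, without advancing time (a new reading comes with each control period).
- snapshot(name): name is "side" or "top"; returns a dict with "image" (420x560x3 uint8, red, green, blue), "camera_matrix" (3x3 intrinsics, pixels), "R" (3x3) and "t" (3): a world point X has camera coordinates R X + t. Camera axes: x right, y down, z forward; pixel columns grow to the right and rows downward; lengths in m; the calibration is good to about 2 mm. A picture is of the moment at which its call begins. There is no depth.
- manip.close_job(): hands the job in; it is judged then, once.
The state is a dict: "clock": time; "joints": joint angles; "joint_velocities": joint speeds; "effort": joint torques, N m; "ee_pos": TCP position; "ee_rot": TCP orientation; "contact_force": force on the tool from outside, world axes, zero at the start; "ft_torque": the same for the moment, N m; "grip_width": finger opening in m; "grasp_force": force on a finger pad.
Only numpy, scipy, OpenCV 4.12 (cv2) and the standard library are available. Lean on these libraries where they do the work, as an engineer would, in place of code of your own. Each camera call takes 0.05 s, during which the arm holds its last target. There are 200 camera calls.

## Working session

There is one attempt and no reset: what is moved stays moved. The work goes in short steps, Python scripts to look and compute and a shell command to move; the robot and the scene stay as the last step left them, time stands still between calls to the robot, and variables do not carry over. Pictures are saved under pics/ and viewed, at most 12 in all, crops included, and the job is handed in when it is done.

```bash
mkdir -p pics; ls
cat > h.py <<'E'
import numpy as np, cv2
from bench import observe, snapshot, manip
def ray(s,u,v):
    K=np.array(s["camera_matrix"]);R=np.array(s["R"]);t=np.array(s["t"])
    d=R.T@np.linalg.inv(K)@np.array([u,v,1.]); return -R.T@t,d
def onz(s,u,v,z):
    c,d=ray(s,u,v); return c+d*(z-c[2])/d[2]
def proj(s,X):
    p=np.array(s["camera_matrix"])@(np.array(s["R"])@np.array(X)+np.array(s["t"])); return p[:2]/p[2]
def save(s,n,f=1): cv2.imwrite(n,cv2.resize(s["image"][...,::-1],None,fx=f,fy=f))
E
python3 - <<'E'
from h import *
import pickle
for n in("top","side"):
    s=snapshot(n); save(s,f"pics/{n}0.png",1.4); pickle.dump(s,open(n+"0.pkl","wb"))
    c,_=ray(s,280,210); print(n,c,onz(s,280,210,0),s["camera_matrix"])
o=observe(); print(o)
E
```

```text
pics
top [ 0.43063954 -0.09684928  1.40009936] [ 0.51566835 -0.06538393  0.        ] [[461.6245894    0.         283.30606326]
 [  0.         461.6245894  207.77698463]
 [  0.           0.           1.        ]]
side [-0.34971237 -0.68334598  1.01316419] [0.63251216 0.02013921 0.        ] [[454.90652025   0.         285.1231004 ]
 [  0.         454.90652025 214.78089255]
 [  0.           0.           1.        ]]
{'clock': 0.1, 'joints': array([-9.65868917e-01,  3.59341326e-01,  1.12078435e-02, -2.97244439e-04,
       -1.22409494e+00, -2.88071451e-01]), 'joint_velocities': array([-0.00039636, -0.00166805,  0.00341009,  0.00180765, -0.00151357,
       -0.00045321]), 'effort': array([-1.21196972e-03, -5.84161341e+01,  2.93750435e+01,  7.01553896e+00,
        1.01589793e-02, -1.07077749e-04]), 'ee_pos': array([ 0.21016447, -0.64105563,  0.24772649]), 'ee_rot': array([ 4.95421848e-01, -3.10191155e+00, -2.21830294e-03]), 'contact_force': array([-0.06318939, -0.14723198, -0.67333314]), 'ft_torque': array([-0.04278911, -0.00584432, -0.01544991]), 'grasp_force': 0.0, 'grip_width': 0.08774697583103915}
```

View pics/top0.png

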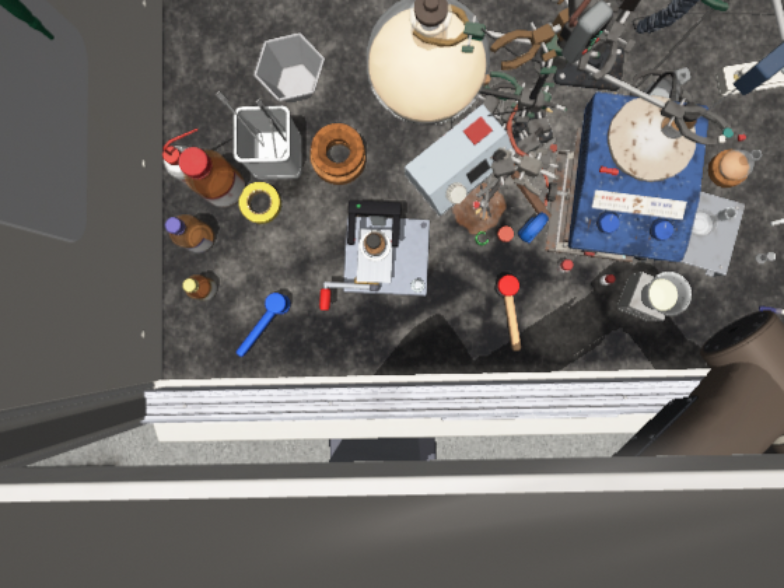

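View pics/side0.png

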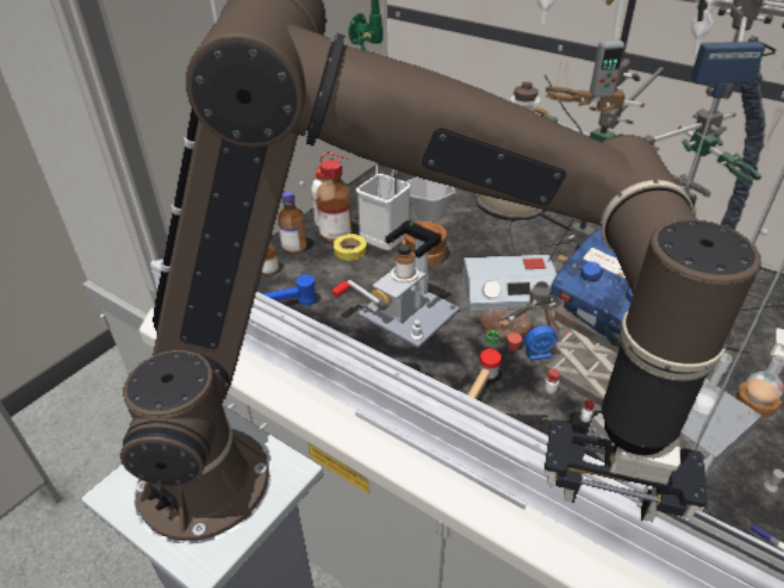

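The top view shows the red-headed mallet with a wooden handle at (508,286)→(516,345). The all-blue mallet at (277,302) is a look-alike; the red one with the wooden bar fits the description. The pin is at (418,285), the lever knob at (325,299), and the vial at (375,243). I'll measure these and make one confirming crop.

Run:
```python
from h import *
import pickle
s=pickle.load(open("top0.pkl","rb")); im=s["image"]
hsv=cv2.cvtColor(im,cv2.COLOR_RGB2HSV)
red=(((hsv[...,0]<6)|(hsv[...,0]>174))&(hsv[...,1]>170)&(hsv[...,2]>90)).astype(np.uint8)
n,l,st,ce=cv2.connectedComponentsWithStats(red)
for i in range(1,n):
    if st[i,4]>30: print("red",ce[i],st[i], onz(s,*ce[i],.064),onz(s,*ce[i],.088))
# wood handle
w=((hsv[...,0]>8)&(hsv[...,0]<22)&(hsv[...,1]>80)&(hsv[...,2]>120)).astype(np.uint8)
w[:, :350]=0;w[:,380:]=0;w[:205]=0;w[255:]=0
ys,xs=np.nonzero(w); print(len(xs))
P=np.array([onz(s,x,y,.043)[:2] for x,y in zip(xs,ys)])
c=P.mean(0);d=np.linalg.svd(P-c)[2][0]; d*=np.sign(-d[0]); pr=(P-c)@d
print("handle",c,d,np.degrees(np.arctan2(d[1],d[0])),c+d*pr.min(),c+d*pr.max())
# base plate corners
a=im[130:225,235:320]; cv2.imwrite("pics/crop.png",np.hstack([cv2.resize(im[135:220,225:320,::-1],(400,360),interpolation=cv2.INTER_CUBIC),cv2.resize(im[180:265,330:425,::-1],(400,360),interpolation=cv2.INTER_CUBIC)]))
```

```text
red [362.97297297 203.24864865] [356 196  15  15 185] [ 0.52602757 -0.30738799  0.064     ] [ 0.52431414 -0.30360613  0.088     ]
red [231.84 213.34] [228 206   8  16 100] [0.50516867 0.07323527 0.064     ] [0.50382992 0.07018009 0.088     ]
227
handle [ 0.44984169 -0.31667352] [-0.9929487  -0.11854485] -173.19187084762285 [ 0.50390275 -0.31021935] [ 0.39275439 -0.32348899]
```

View pics/crop.png

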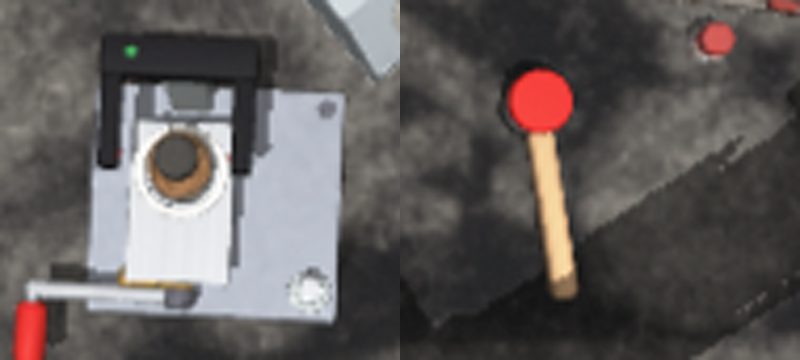

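The crop confirms it: the red-headed mallet with the wooden handle is at crop (540,100), and the pin is at crop (309,289). The lift's base edges and knob are also clear.

Run:
```python
from h import *
import pickle
from scipy.spatial.transform import Rotation as R
s=pickle.load(open("top0.pkl","rb")); q=pickle.load(open("side0.pkl","rb"))
f=lambda x,y:(225+x*95/400-.4,135+y*85/360-.4)
pin=onz(s,*f(309,289),.058); print("pin",pin)
fr,br,fl=[onz(s,*f(*p),.012) for p in((335,322),(345,92),(88,312))]
print(fr,br,fl)
e=br-fr; g=fl-fr
print("yaw",np.degrees(np.arctan2(e[1],e[0])),np.degrees(np.arctan2(g[1],g[0]))-90,np.linalg.norm(e),np.linalg.norm(g))
hd=np.array([.526,-.3074,.064]); print("side px of head,pin x1.4",proj(q,hd)*1.4,proj(q,pin)*1.4)
print(R.from_rotvec(observe()["ee_rot"]).as_matrix().round(3))
# side crop refine
im=q["image"]; c=proj(q,pin).astype(int); d=proj(q,hd).astype(int)
h=lambda c:cv2.resize(im[c[1]-25:c[1]+25,c[0]-25:c[0]+25,::-1],(390,390),interpolation=cv2.INTER_CUBIC)
print(c,d); cv2.imwrite("pics/c2.png",np.hstack([h(c),h(d)]))
```

```text
pin [ 0.53189474 -0.11954347  0.058     ]
[ 0.51143366 -0.13835134  0.012     ] [ 0.67622912 -0.14952644  0.012     ] [0.5224874  0.03834814 0.012     ]
yaw -3.879398785107773 -3.579572779566007 0.1651739225675787 0.17704488276927355
side px of head,pin x1.4 [491.03078955 354.46511047] [417.15867899 320.77826128]
[[-0.95  -0.311 -0.001]
 [-0.311  0.95   0.001]
 [ 0.     0.001 -1.   ]]
[297 229] [350 253]
```

View pics/c2.png

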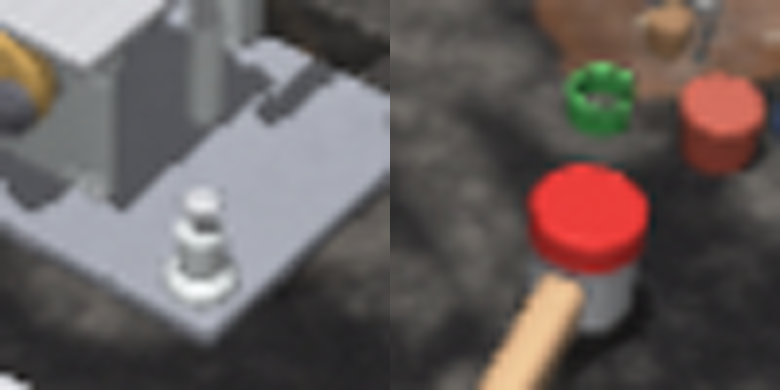

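The side view agrees: the pin head is at crop (202,200) and the mallet face at crop (588,208), both about 1 px from prediction. Lift origin is about (0.578, -0.032) with yaw -3.7°. I'll move left first, away from the pane, then go over the handle.

```bash
cat > d.py <<'E'
import sys
from h import *
from scipy.spatial.transform import Rotation as R
def rel(p,ang):  # target TCP pos, target angle of tool x (deg), tool down
    o=observe(); M=R.from_rotvec(o["ee_rot"])
    a=np.radians(ang); x=np.array([np.cos(a),np.sin(a),0]); z=np.array([0,0,-1.]); T=R.from_matrix(np.c_[x,np.cross(z,x),z])
    print("t",round(o["clock"],2),"pos",o["ee_pos"].round(4),"F",o["contact_force"].round(1),"w",round(o["grip_width"],4),"g",round(o["grasp_force"],1))
    print("shift cm",(100*M.inv().apply(np.array(p)-o["ee_pos"])).round(2),"turn deg",np.degrees((M.inv()*T).as_rotvec()).round(2))
rel([float(v) for v in sys.argv[1:4]],float(sys.argv[4]))
E
python3 -m crank '[[-1.24,3.8,0,0,0,0,1],[-1.24,3.8,0,0,0,0,1],[-1.24,3.8,0,0,0,0,1],[-3.9,1.4,0,0,0,0,1],[-3.9,1.4,0,0,0,0,1]]' 20
python3 -m crank '[[-3.9,1.4,0,0,0,0,1],[-3.9,1.4,0,0,0,0,1],[-3.9,1.4,0,0,0,0,1],[-3.9,1.4,0,0,0,5.6,1],[-3.0,1.4,0,0,0,5.7,1]]'
python3 d.py .4714 -.314 .12 -173.2
```

```text
clock: 0.52
ee_pos: [0.2746, -0.4688, 0.2489]
ee_rot: [-0.492, 3.102, -0.0]
contact_force: [1.0, -1.3, 0.7]
grip_width: 0.0879
grasp_force: 0.0
clock: 0.93
ee_pos: [0.4342, -0.3465, 0.2485]
ee_rot: [-0.182, 3.136, 0.0]
contact_force: [-0.1, -0.6, 0.1]
grip_width: 0.0874
grasp_force: 0.0
t 0.93 pos [ 0.4342 -0.3465  0.2485] F [-0.1 -0.6  0.1] w 0.0874 g 0.0
shift cm [-4.07  2.79 12.85] turn deg [ 0.01  0.01 -0.14]
```

```bash
python3 -m crank '[[-2.0,1.4,2,0,0,0,1],[-2.0,1.4,3,0,0,0,1],[0,0,4,0,0,0,1],[0,0,3.5,0,0,0,1],[0,0,0,0,0,0,1]]' >/dev/null
python3 d.py .4714 -.314 .035 -173.2
python3 - <<'E'
from h import *
for n in("top","side"):
    s=snapshot(n); p=proj(s,[.4714,-.314,.04]).astype(int); im=s["image"]
    y=max(p[1]-60,0);x=min(max(p[0]-65,0),430); cv2.imwrite(f"pics/{n}1.png",cv2.resize(im[y:y+120,x:x+130,::-1],None,fx=3,fy=3))
a=cv2.imread("pics/top1.png");b=cv2.imread("pics/side1.png");cv2.imwrite("pics/g1.png",np.hstack([a,b]))
E
```

```text
t 1.35 pos [ 0.4649 -0.3137  0.1167] F [-1.1 -0.4 -0.2] w 0.0876 g 0.0
shift cm [-0.73 -0.16  8.16] turn deg [ 0.34 -0.58  0.02]
```

View pics/g1.png

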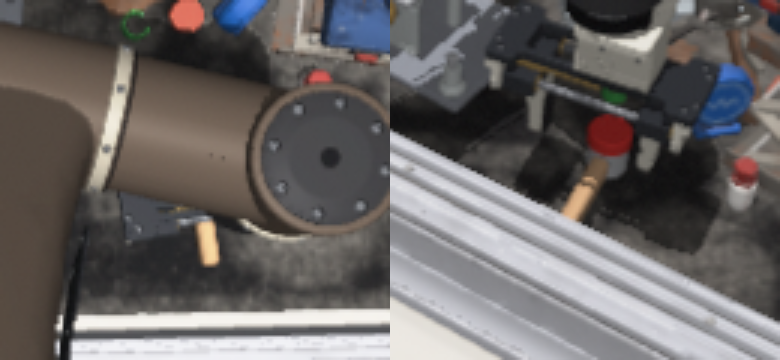

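The views show the open fingers straddling the handle just behind the red head. Next: descend and grip.

```bash
python3 -m crank '[[-0.6,-0.15,3,0,0,0,1],[0,0,3,0,0,0,1],[0,0,2.1,0,0,0,1],[0,0,0,0,0,0,1]]' 60 >/dev/null
python3 d.py .4714 -.314 .035 -173.2
python3 -m crank '[[0,0,0,0,0,0,0],[0,0,0,0,0,0,0],[0,0,0,0,0,0,0],[0,0,0,0,0,0,0],[0,0,0,0,0,0,0]]' 60 >/dev/null;python3 d.py .4714 -.314 .135 -173.2
```

```text
t 1.78 pos [ 0.4742 -0.3169  0.0414] F [-0.8 -0.6 -0.3] w 0.0875 g 0.0
shift cm [0.24 0.32 0.64] turn deg [ 0.07 -0.13 -0.  ]
t 2.2 pos [ 0.4758 -0.3171  0.0441] F [-0.1  0.8 -0.1] w 0.0597 g 0.0
shift cm [ 0.38  0.35 -9.1 ] turn deg [-0.06  0.13  0.06]
```

```bash
python3 -m crank '[[0,0.3,0.9,0,0,0,0],[0,0,0,0,0,0,0],[0,0,0,0,0,0,0],[0,0,0,0,0,0,0],[0,0,0,0,0,0,0]]' >/dev/null
python3 -m crank '[[0,0,0,0,0,0,0],[0,0,0,0,0,0,0],[0,0,0,0,0,0,0],[0,0,0,0,0,0,0],[0,0,0,0,0,0,0]]' >/dev/null;python3 d.py .4774 -.126 .135 -173.2
```

```text
t 3.03 pos [ 0.4747 -0.3138  0.0336] F [ 1.1 -0.8 -0.3] w 0.0176 g 59.8
shift cm [ -2.51  18.62 -10.14] turn deg [-0.    0.    0.05]
```

```bash
python3 -m crank '[[0,0,-3,0,0,0,0],[0,0,-4,0,0,0,0],[0,0,-3,0,0,0,0],[-0.5,3.7,0,0,0,0,0],[-0.6,3.7,0,0,0,0,0]]' >/dev/null
python3 -m crank '[[-0.6,3.7,0,0,0,0,0],[-0.6,3.7,0,0,0,0,0],[-0.5,3.0,0,0,0,0,0],[-0.1,0.8,0,0,0,0,0],[0,0,0,0,0,0,0]]' >/dev/null;python3 d.py .481 -.1256 .11 -173.2
python3 - <<'E'
from h import *
s=snapshot("side"); p=proj(s,[.53,-.12,.08]).astype(int); im=s["image"]
y=max(p[1]-60,0);x=p[0]-65; a=im[y:y+120,x:x+130,::-1]
s=snapshot("top"); p=proj(s,[.53,-.12,.08]).astype(int);y=max(p[1]-60,0);x=p[0]-65
cv2.imwrite("pics/k1.png",cv2.resize(np.hstack([a,s["image"][y:y+120,x:x+130,::-1]]),None,fx=3,fy=3))
E
```

```text
t 3.87 pos [ 0.481  -0.1237  0.1335] F [-0.  -0.4 -4.3] w 0.0177 g 59.8
shift cm [ 0.02 -0.19  2.35] turn deg [ 0.02 -0.02  0.22]
```

View pics/k1.png

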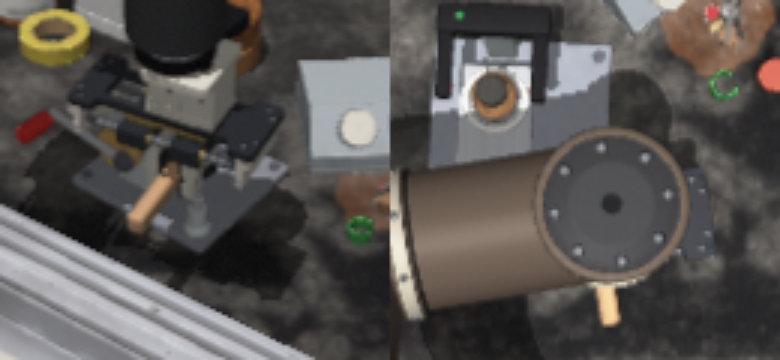

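The side view shows the handle gripped, with the head hidden behind the gripper above the pin at (197,220). The pose is within 2 mm of target, so I strike.

```bash
python3 -m crank '[[0,-0.2,2,0,0,0,0],[0,0,3.2,0,0,0,0],[0,0,0.4,0,0,0,0],[0,0,0,0,0,0,0]]';python3 d.py .481 -.1256 .0796 -173.2
```

```text
clock: 4.3
ee_pos: [0.4811, -0.1288, 0.0768]
ee_rot: [0.186, -3.134, 0.001]
contact_force: [0.5, 0.2, -3.5]
grip_width: 0.0177
grasp_force: 60.0
t 4.3 pos [ 0.4811 -0.1288  0.0768] F [ 0.5  0.2 -3.5] w 0.0177 g 60.0
shift cm [-0.02  0.32 -0.28] turn deg [-0.02 -0.13 -0.02]
```

```bash
python3 -m crank '[[0,0.3,0.3,0,0,0,0],[0,0,0.3,0,0,0,0],[0,0,0,0,0,0,0]]'|grep -E "pos|force";python3 - <<'E'
from h import *
s=snapshot("side"); p=proj(s,[.53,-.12,.06]).astype(int); im=s["image"]
y=p[1]-40;x=p[0]-45; cv2.imwrite("pics/k2.png",cv2.resize(im[y:y+80,x:x+90,::-1],None,fx=6,fy=6,interpolation=cv2.INTER_CUBIC))
E
```

```text
ee_pos: [0.4801, -0.1263, 0.0728]
contact_force: [-7.8, -4.9, 14.2]
grasp_force: 60.0
```

View pics/k2.png

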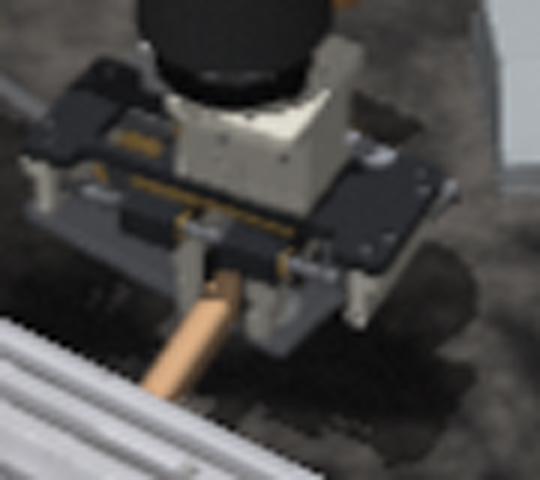

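Contact is now hard: about 18 N on a stop, with 60 N of grip. I'll hold briefly, lift, and check the pin from the side.

```bash
python3 -m crank '[[0,0,0,0,0,0,0],[0,0,0,0,0,0,0],[0,0,-3,0,0,0,0],[0,0,-3,0,0,0,0]]' >/dev/null
python3 -m crank '[[0,-3,-1,0,0,0,0],[0,-3.5,0,0,0,0,0],[0,-3.5,0,0,0,0,0],[0,-3.5,0,0,0,0,0],[0,-3,0,0,0,0,0]]' >/dev/null;python3 d.py .4747 -.314 .0336 -173.2;python3 - <<'E'
from h import *
s=snapshot("side"); im=s["image"]
for z in(.060,.046): print(z,proj(s,[.532,-.1195,z]))
p=proj(s,[.53,-.12,.05]).astype(int); y=p[1]-25;x=p[0]-25; a=cv2.resize(im[y:y+50,x:x+50,::-1],(390,390),interpolation=cv2.INTER_CUBIC)
print(x,y)
p=proj(s,[.5,-.30,.1]).astype(int); y=p[1]-50;x=p[0]-50; b=cv2.resize(im[y:y+100,x:x+100,::-1],(390,390),interpolation=cv2.INTER_CUBIC)
cv2.imwrite("pics/k3.png",np.hstack([a,b]))
E
```

```text
t 5.35 pos [ 0.5002 -0.2909  0.142 ] F [ 1.3  0.8 -2.8] w 0.018 g 60.0
shift cm [ 2.81 -2.   10.84] turn deg [ 0.01 -0.02 -0.01]
0.06 [297.98617456 228.62787933]
0.046 [297.92502346 231.93662264]
272 206
```

View pics/k3.png

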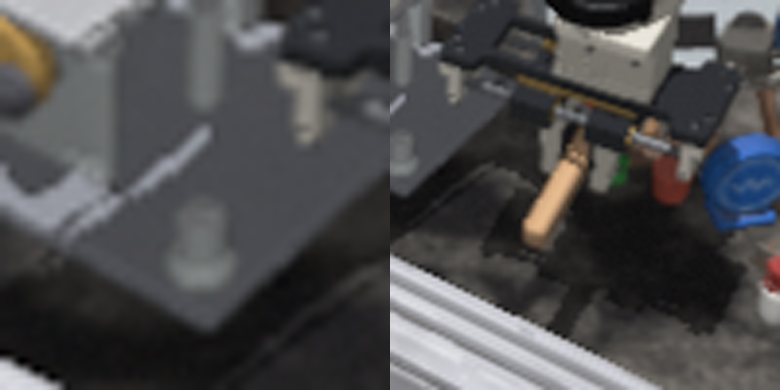

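The pin head now sits on its boss: head top at row ~232, where 46 mm predicts 231.9. The mallet is in hand with its tail slightly low. I'll return it to its original spot and set it down.

```bash
python3 -m crank '[[2.8,-1.5,0,0,0,0,0],[0,0,3.5,0,0,0,0],[0,0,3.5,0,0,0,0],[0,0,2,0,0,0,0],[0,0,0,0,0,0,0]]' >/dev/null;python3 d.py .4747 -.314 .0336 -173.2; python3 -m crank '[[0,0,0.5,0,0,0,0],[0,0,0,0,0,0,0]]' >/dev/null;python3 d.py .4747 -.314 .0336 -173.2
```

```text
t 5.82 pos [ 0.4709 -0.3063  0.0474] F [-1.6  0.7 -3.5] w 0.018 g 60.0
shift cm [-0.3  -0.82  1.37] turn deg [ 0.22 -0.45 -0.1 ]
t 5.98 pos [ 0.4753 -0.3071  0.0471] F [ 0.1  0.3 -2.2] w 0.0173 g 60.0
shift cm [ 0.14 -0.68  1.35] turn deg [-0.02  0.02  0.05]
```

```bash
python3 -m crank '[[0,0,0.5,0,5,0,0],[0,0,0.3,0,0,0,0],[0,0,0,0,0,0,0]]' >/dev/null;python3 d.py .4747 -.314 .0336 -173.2; python3 -m crank '[[0,0,0.3,0,0,0,0],[0,0,0,0,0,0,0]]' >/dev/null;python3 d.py .4747 -.314 .0336 -173.2
```

```text
t 6.23 pos [ 0.4761 -0.3067  0.0394] F [ 0.1  0.4 -2.4] w 0.018 g 60.0
shift cm [ 0.18 -0.7   0.6 ] turn deg [-0.05 -4.89  0.11]
t 6.4 pos [ 0.4743 -0.3067  0.0361] F [-0.6  0.6 -2.6] w 0.0172 g 60.0
shift cm [ 0.03 -0.73  0.25] turn deg [-0.   -4.91  0.04]
```

```bash
python3 -m crank '[[0,0,0.25,0,0,0,0],[0,0,0,0,0,0,0]]' >/dev/null;python3 d.py .4747 -.307 .0336 -173.2; python3 -m crank '[[0,0,0.2,0,0,0,0],[0,0,0,0,0,0,0]]' >/dev/null;python3 d.py .4747 -.307 .0336 -173.2
```

```text
t 6.57 pos [ 0.4738 -0.3068  0.0332] F [-0.6  0.3 -3.1] w 0.018 g 60.0
shift cm [-0.08 -0.03 -0.04] turn deg [ 0.   -4.97  0.03]
t 6.73 pos [ 0.474  -0.3071  0.032 ] F [-2.2  1.9  4.9] w 0.0177 g 60.0
shift cm [-0.06 -0.   -0.17] turn deg [-0.03 -4.97  0.07]
```

Contact made. Now release.

```bash
python3 -m crank '[[0,0,0,0,0,0,0.7],[0,0,0,0,0,0,0.7],[0,0,0,0,0,0,0.7],[0,0,0,0,0,0,0.7],[0,0,0,0,0,0,0.7]]' >/dev/null; python3 -m crank '[[0,0,0,0,0,0,0.7],[0,0,0,0,0,0,0.7],[0,0,0,0,0,0,0.7],[0,0,0,0,0,0,0.7],[0,0,0,0,0,0,0.7]]' >/dev/null; python3 -m crank '[[0,0,-3,0,-2.5,0,0.7],[0,0,-4,0,-2.5,0,0.7],[0,0,-4,0,0,0,0.7],[0,0,-4,0,0,0,0.7],[0,0,-3,0,0,0,0.7]]' >/dev/null
python3 d.py .45 .0 .24 -173.2;python3 - <<'E'
from h import *
s=snapshot("side"); im=s["image"]
p=proj(s,[.47,-.30,.04]).astype(int); y=p[1]-45;x=p[0]-50; b=cv2.resize(im[y:y+100,x:x+100,::-1],(390,390),interpolation=cv2.INTER_CUBIC)
cv2.imwrite("pics/k4.png",b)
E
```

```text
t 7.98 pos [ 0.4786 -0.3067  0.2148] F [ 2.1 -0.5  0.5] w 0.0613 g 0.0
shift cm [-0.83 30.79 -2.57] turn deg [-0.1   0.17  0.06]
```

View pics/k4.png

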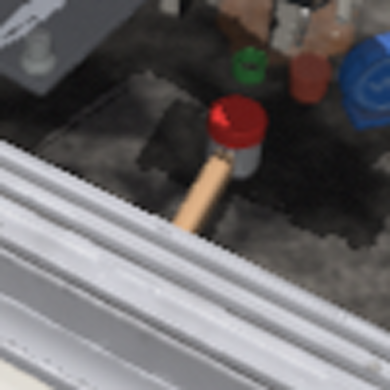

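The mallet stands on its own at (235,140) in the crop, clear of the lift, and the pin is home. Next, turn to the lift's yaw and go over the red knob.

```bash
python3 -m crank '[[0,0,0,0,0,5.3,1],[0,0,0,0,0,5.3,1],[0.1,4.1,0,0,0,0,1],[0.1,4.1,0,0,0,0,1],[0,4.1,0,0,0,0,1]]' 50 >/dev/null; python3 -m crank '[[0.1,4.1,0,0,0,0,1],[0.1,4.1,0,0,0,0,1],[0.1,4.1,0,0,0,0,1],[0.1,4.1,0,0,0,0,1],[0,4.1,0,0,0,0,1]]' >/dev/null;  python3 -m crank '[[0,3,0,0,0,0,1],[0,1,0,0,0,0,1],[0,0,0,0,0,0,1]]' >/dev/null
python3 d.py .497 .071 .086 176.3
```

```text
t 9.12 pos [0.4964 0.0635 0.2109] F [ 0.2 -0.3  0.4] w 0.0874 g 0.0
shift cm [-1.000e-02  7.500e-01  1.249e+01] turn deg [0.01 0.01 0.14]
```

```bash
python3 -m crank '[[0,0.75,3,0,0,0,1],[0,0,3.5,0,0,0,1],[0,0,3,0,0,0,1],[0,0,2,0,0,0,1],[0,0,0,0,0,0,1]]' >/dev/null; python3 d.py .497 .071 .086 176.3
python3 - <<'E'
from h import *
s=snapshot("side"); im=s["image"]
p=proj(s,[.5,.05,.1]).astype(int); y=max(p[1]-60,0);x=p[0]-60; b=cv2.resize(im[y:y+120,x:x+130,::-1],None,fx=4,fy=4,interpolation=cv2.INTER_CUBIC)
cv2.imwrite("pics/k5.png",b)
E
```

```text
t 9.53 pos [0.494  0.0665 0.092 ] F [-0.3 -1.2 -0.5] w 0.088 g 0.0
shift cm [-0.27  0.47  0.6 ] turn deg [-0.2  -0.38 -0.15]
```

View pics/k5.png

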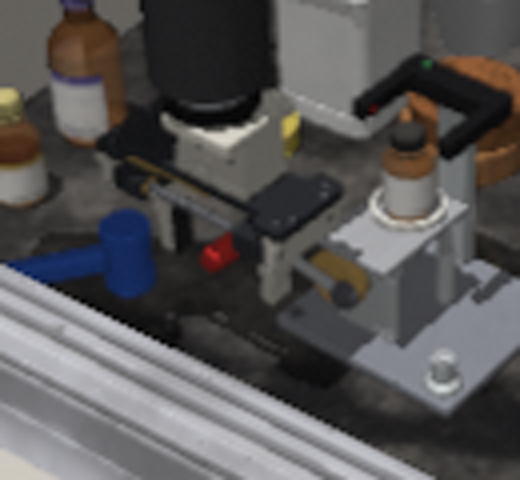

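The red knob at (218,250) lies between the two fingers at (170,230) and (275,270). The gripper is clear of the vial at (410,180). Close.

```bash
python3 -m crank '[[0,0.4,0.5,0,0,0,0],[0,0,0,0,0,0,0],[0,0,0,0,0,0,0],[0,0,0,0,0,0,0],[0,0,0,0,0,0,0]]' 40 >/dev/null;python3 -m crank '[[0,0,0,0,0,0,0],[0,0,0,0,0,0,0],[0,0,0,0,0,0,0],[0,0,0,0,0,0,0],[0,0,0,0,0,0,0]]'>/dev/null;python3 -m crank '[[0,0,0,0,0,0,0],[0,0,0,0,0,0,0]]'>/dev/null; python3 d.py .497 .071 .086 176.3
```

```text
t 10.58 pos [0.4972 0.0735 0.0909] F [-1.   4.2 -0.5] w 0.0203 g 40.0
shift cm [ 0.   -0.25  0.49] turn deg [ 0.06  0.01 -0.05]
```

```bash
python3 -m crank '[[0,-0.15,-0.68,0,0,0,0],[0,-0.19,-0.67,0,0,0,0],[0,-0.24,-0.66,0,0,0,0],[0,-0.28,-0.64,0,0,0,0],[0,-0.33,-0.62,0,0,0,0]]' 50 >/dev/null; python3 d.py .491 -.0255 .172 176.3;python3 -m crank '[[0,-0.37,-0.59,0,0,0,0],[0,-0.41,-0.56,0,0,0,0],[0,-0.45,-0.54,0,0,0,0],[0,-0.49,-0.5,0,0,0,0],[0,-0.52,-0.47,0,0,0,0]]' >/dev/null; python3 d.py .491 -.0255 .172 176.3
```

```text
t 11.0 pos [0.4963 0.0617 0.1238] F [-0.6  4.9 -2.2] w 0.0205 g 50.0
shift cm [-0.04 -8.73 -4.84] turn deg [ 0.07  0.   -0.04]
t 11.42 pos [0.4948 0.0393 0.1505] F [-0.7  6.3  0.2] w 0.0203 g 50.0
shift cm [-0.05 -6.49 -2.16] turn deg [ 0.09  0.01 -0.04]
```

Tracking the arc as expected; continue.

```bash
python3 -m crank '[[0,-0.55,-0.43,0,0,0,0],[0,-0.58,-0.39,0,0,0,0],[0,-0.6,-0.35,0,0,0,0],[0,-0.63,-0.31,0,0,0,0],[0,-0.65,-0.26,0,0,0,0]]' >/dev/null; python3 d.py .491 -.0265 .174 176.3;python3 -m crank '[[0,-0.66,-0.22,0,0,0,0],[0,-0.68,-0.17,0,0,0,0],[0,-0.69,-0.12,0,0,0,0],[0,-0.65,-0.07,0,0,0,0],[0,-0.5,0,0,0,0,0]]' >/dev/null; python3 -m crank '[[0,0,0,0,0,0,0],[0,0,0,0,0,0,0],[0,0,0,0,0,0,0]]' >/dev/null; python3 d.py .491 -.0265 .174 176.3
python3 - <<'E'
from h import *
s=snapshot("side"); im=s["image"]
p=proj(s,[.54,-.08,.1]).astype(int); y=max(p[1]-60,0);x=p[0]-65; b=cv2.resize(im[y:y+120,x:x+150,::-1],None,fx=4,fy=4,interpolation=cv2.INTER_CUBIC)
cv2.imwrite("pics/k6.png",b)
E
```

```text
t 11.83 pos [0.4927 0.0091 0.1679] F [-2.4  5.8  2.5] w 0.0209 g 50.0
shift cm [-0.07 -3.57 -0.61] turn deg [ 0.08 -0.   -0.04]
t 12.5 pos [ 0.4904 -0.0232  0.1739] F [-3.5  3.2  5.8] w 0.0205 g 50.0
shift cm [-0.08 -0.33 -0.01] turn deg [ 0.02 -0.02 -0.05]
```

View pics/k6.png

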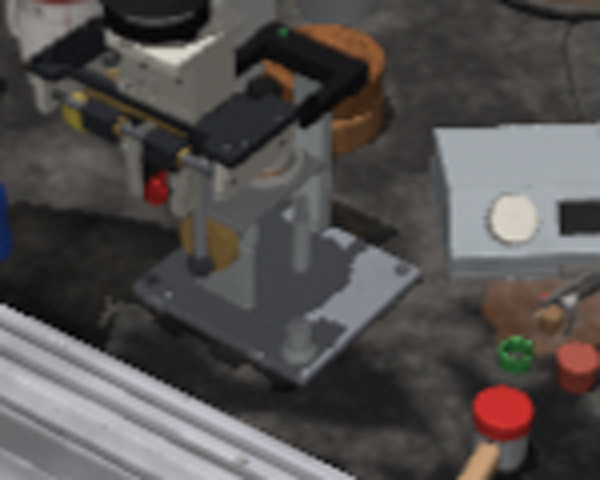

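The lever rod stands vertical at (200,230), the knob is pinched at (155,190), and the vial cap is upright at (265,85). The mallet stands at (500,420). A circle fit puts the top at y ≈ -0.025, so I'll nudge 2 mm and settle.

```bash
python3 -m crank '[[0,-0.2,0,0,0,0,0],[0,0,0,0,0,0,0],[0,0,0,0,0,0,0],[0,0,0,0,0,0,0],[0,0,0,0,0,0,0]]' >/dev/null; python3 d.py .491 -.0252 .174 176.3;python3 -m crank '[[0,0,0,0,0,0,0],[0,0,0,0,0,0,0],[0,0,0,0,0,0,0],[0,0,0,0,0,0,0],[0,0,0,0,0,0,0]]' >/dev/null; python3 d.py .491 -.0252 .174 176.3
python3 - <<'E'
from h import *
print(abs(observe()["joint_velocities"]).max()); print(manip.close_job())
E
```

```text
t 12.97 pos [ 0.4903 -0.0249  0.1739] F [-4.2  3.2  6.7] w 0.0204 g 50.0
shift cm [-0.07 -0.02 -0.01] turn deg [ 0.02 -0.02 -0.04]
t 13.38 pos [ 0.4903 -0.025   0.1739] F [-3.4  3.2  6.4] w 0.0204 g 50.0
shift cm [-0.07 -0.02 -0.01] turn deg [ 0.02 -0.02 -0.04]
0.001165599536354126
the job is handed in; nothing more can be done
None
```

The job is handed in at 13.4 s: the pin looks fully home, the mallet is standing on the worktop clear of the lift, and the gripper is holding the lever straight up with the vial upright on its table; the hand-in returned no verdict.

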